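# Lock the spice mill and hold its hopper cap off

## Task

Make the spice mill safe by turning the lock knob on its white housing clockwise until it clicks over, and only then take the twist cap off the mill's glass hopper jar. Nobody remembers which way this cap unscrews, so try it: if it stops hard one way, turn it the other way until it is free, then lift it off. Finish while still holding the cap, level and still, straight above the open jar about 8 cm over its rim; leave everything else on the counter where it is.

Things in the scene. Friction and masses are not known exactly. Their poses are not given: they have to be found in the camera images.
- mill: Spice mill screwed to the counter: dark steel base 110 x 260 x 45 mm (its x, y, z), origin at the centre of its underside on the counter, z up; place and yaw vary. At its y = +75 mm stands the glass hopper jar with the twist cap, at its y = -75 mm the white lock housing, 75 x 75 mm, top 130 mm above the counter, with the lock knob on it.
- lock_knob (a joint): Turn of the lock knob (rad) about a vertical axis, growing clockwise seen from above. 0 = unlocked (start), 0.9 = locked, where it rests after the click; hard stops at 0 and 0.9. A detent spring resists with up to about 0.2 N m; past 0.45 rad it snaps on to 0.9, let go before that it springs back to 0.
- knob_grip (a point): On the lock knob's axis, 156 mm above the counter. The knob is a black upright bar 50 mm long, 14 mm thick, from 135 to 167 mm above the counter, on a 54 mm disc. The point's x axis runs along the bar and turns with it; at the start it is parallel to the mill's x axis. Grip the bar across its 14 mm.
- cap: Ribbed white twist cap on the mill's jar, 56 mm across, 30 mm tall, about 60 g. Origin at the centre of its open lower edge, z up; closed, the origin is 112 mm and the top 142 mm above the counter. Quarter-turn lugs hold it, right-hand or left-hand: this differs from run to run and cannot be seen. It does not rise as it turns.
- cap_top (a point): Centre of the cap's top, 30 mm above its origin. The wrong way the cap meets a hard stop 5 to 11 degrees from the start. The right way it turns easily: from 35 to 80 degrees from the start it lifts straight off (aim for about 60), with a hard stop at about 85. Anywhere else lifting is blocked after about 2 mm.
- jar_mouth (a point): Centre of the rim of the mill's glass jar, 138 mm above the counter, on the axis of jar and cap; axes as the mill's. The jar is 74 mm across up to 87 mm above the counter, then slopes in, up to 104 mm, to a neck 35 mm across; the closed cap reaches 26 mm below the rim.
- rice_box: Bystander: red plastic rice box with clip-on lid, 176 x 136 x 76 mm, origin at the centre of its underside.
- storage_jar: Bystander: loose closed glass jar, 72 mm across, 105 mm tall, not on the mill; origin at the centre of its underside.
- spatula: Bystander: steel wok spatula, 340 mm long, lying along its x axis, on the counter.
- bowl_a: Bystander: blue melamine bowl, 124 mm across, 52 mm tall, origin at the centre of its underside.
- bowl_b: Bystander: the other blue melamine bowl, same size.
- soup_spoon: Bystander: white ceramic soup spoon, 140 mm long, lying along its x axis close in front of the mill.
- sauce_dish: Bystander: white ceramic sauce dish, 76 mm across, 16 mm tall, close behind the mill.

How it is judged:
On the way, in this order (a step that is already met when the one before it is completed fails the run):
1. the lock knob has clicked over to locked while the cap is still seated and unturned (value of joint lock_knob above 0.8 rad and angle between the x axis of cap and the x axis of mill, either way round below 0.3 rad and z of cap in the frame of jar_mouth below -0.02 m), for 0.2 s.
2. the cap is lifted clear of the jar's rim in the fingers, mill still locked (value of joint lock_knob above 0.8 rad and z of cap in the frame of jar_mouth above 0.04 m and contact force between cap and the fingers above 1 N), for 0.2 s.
At the end, for the whole second after the job is handed in: The knob is locked (past 0.8 rad), and the fingers hold the cap off the mill, its lower edge 40 to 160 mm above the jar's rim, within 40 mm of the jar's axis, its top up within 20 degrees of level, and still (under 0.03 m/s) (all of step 2 and angle between cap's own z axis and vertical below 0.35 rad and linear speed of cap below 0.03 m/s and z of cap in the frame of jar_mouth below 0.16 m and horizontal distance between cap and jar_mouth below 0.04 m and contact force between cap and mill below 0.2 N); the arm keeps its last pose, push and grip.
It fails at once if a bystander is moved more than 40 mm (distance of any of rice_box, storage_jar, spatula, bowl_a, bowl_b, soup_spoon, sauce_dish from where it was at the start of the episode above 0.04 m).
It also fails if it takes over 48 s, if anything falls off the work surface, if the arm or the gripper's body presses on something with over 40 N, if the wrist force passes 120 N, or if a joint passes its speed limit or range.

## Robot

A 6-joint arm with a two-finger parallel gripper is mounted at the origin on the work surface. World frame = base frame: x ahead of the robot, y to its left, z up, the work surface at z = 0. Lengths are in m, angles in rad, forces in N, time in s.
With the tool pointing down it reaches from about 0.25 to 0.775 m from the base axis. Payload 4 kg.
Tool frame: the origin (TCP) lies on the centre line of the jaws, within the pads' length; the fingertips stand 8 mm ahead of it and the grasp point (between the pads) lies 11 mm behind it; z points along the fingers, y is the direction in which the jaws open and shut (so a half turn about z gives the same grasp; the last joint's range is limited). The gripper opens to 94 mm and grips with 3 to 60 N. Pads are 16 mm wide; open, the fingers measure 119 mm over their backs; the gripper's body (75 mm by 177 mm) begins 78 mm behind the grasp point.
Start: joints at [1.09, 0.087, 1.371, -0, 1.684, -0.103], TCP at [0.203, 0.511, 0.214] pointing down, gripper open.
Joint ranges: [-3.1, 3.1], [-0.76, 2.03], [0.27, 2.55], [-1.08, 4.22], [0.17, 2.65], [-2.57, 2.57]. Speed limits (rad/s): [2.79, 2.79, 3.14, 3.14, 3.14, 3.14].

## Interface

Orientations are given as [roll, pitch, yaw] about the fixed x, y, z axes, in that order (R = Rz(yaw) Ry(pitch) Rx(roll)).
In Python, from bench import robot, cams, close_job gives the robot as it stands.
- The arm moves only by the tool arm_command, never from a script. Its argument "plan" is one flat list of numbers, 7 for each row, row after row: the shift along the tool's x, y, z in cm, then the turn, a rotation vector about the tool's x, y, z in degrees, then the closure, from 0 (fully open) to 1 (shut). A call has 1 to 8 rows; each row shifts and turns the commanded pose from where the row before left it, along the tool's axes as they then stand; what a row does not reach is not made up. A row lasts 1/8 s, in which the tool goes at most 62.5 mm and 10.7 degrees, less where a joint would pass 70% of its speed; a pose out of reach is approached as far as the arm can. A call with a gripper value outside its range is refused whole. The fingers move at their own pace and stop on an object; the grip force is fixed at half the most. Time passes only in rows, so rows that do not move let the fingers close. It gives the time, the measured TCP pose, the force and the opening at its end, in the units of the state.
- robot.get_obs(): the state, without advancing time (a new reading comes with each control period).
- cams.snapshot(name): name is "scene" or "top"; returns a dict with "pixels" (480x640x3 uint8, red, green, blue), "fov_y" (degrees; the focal length in pixels is half the picture's height over the tangent of half this angle, whatever the lens; pixels are square), "cx", "cy" (the principal point, pixels), "k1" (the pictures are not rectified: a ray, as slopes to the right and down, at radius r is drawn at 1 + k1 r^2 times it, then the intrinsics apply), "camera_from_world" (4x4, takes a point from world to camera coordinates). Camera axes: x right, y up, looking along -z (the intrinsics and any distortion apply to the point x, -y, -z); pixel columns grow to the right and rows downward; lengths in m; the calibration is good to about 2 mm. A picture is of the moment at which its call begins. There is no depth.
- close_job(): hands the job in, once; it reports no verdict.
The state is a dict: "time": time; "joint_positions": joint angles; "qvel": joint speeds; "joint_torque": joint torques, N m; "tool_pos": TCP position; "ee_rot": TCP orientation; "wrist_force": force on the tool from outside, world axes, zero at the start; "wrist_torque": the same for the moment, N m; "width": finger opening in m.
Only numpy, scipy, OpenCV 4.12 (cv2) and the standard library are available. Lean on these libraries where they do the work, as an engineer would, in place of code of your own. Each camera call takes 0.05 s, during which the arm holds its last target.

## Working session

There is one attempt and no reset: what is moved stays moved. The work goes in short steps, Python scripts to look and compute and a tool call to move; the robot and the scene stay as the last step left them, time stands still between calls to the robot, and variables do not carry over. Pictures are saved under pics/ and viewed, and the job is handed in when it is done.

Besides the shell and the picture viewer there is one more tool, called after "Request:" as name(argument=value, ...) on one line, values as JSON. arm_command: Moves the arm, as the interface text tells. Its arguments: {"type":"object","properties":{"plan":{"type":"array","items":{"type":"number"}}},"required":["plan"]}

```bash
mkdir -p pics; python3 - <<'E'
from bench import robot,cams
import cv2,pickle
o=robot.get_obs();print(o)
d={}
for n in("scene","top"):
    s=cams.snapshot(n);d[n]=s;cv2.imwrite(f"pics/{n}0.png",s["pixels"][:,:,::-1]);print({k:v for k,v in s.items() if k!="pixels"})
pickle.dump(d,open("s0.pkl","wb"))
E
```

```text
{'time': 0.0, 'joint_positions': array([ 1.08989623e+00,  8.79527732e-02,  1.37221646e+00,  1.16384291e-05,
        1.68358197e+00, -1.03103186e-01]), 'qvel': array([-0.00290405, -0.00094077, -0.00046983, -0.00061954,  0.00176527,
        0.00094497]), 'joint_torque': array([-5.05142270e-04, -3.40175772e+01, -3.02430296e+01,  7.16672279e-02,
        3.29330668e-02, -1.76383292e-04]), 'tool_pos': array([0.20264356, 0.5107545 , 0.21232454]), 'ee_rot': array([-3.13944676e+00, -2.33664646e-04,  2.76379679e+00]), 'wrist_force': array([ 0.12354024, -0.20271196,  0.30285971]), 'wrist_torque': array([0.00141073, 0.02511532, 0.04795818]), 'width': 0.09359478345260687}
{'fov_y': 42.920318554832406, 'cx': 327.5304320224888, 'cy': 235.50636167663242, 'k1': -0.2083863437849333, 'camera_from_world': array([[ 0.55606714,  0.83113374,  0.00245938, -0.31093591],
       [-0.72189985,  0.48151394,  0.49699591,  0.3584577 ],
       [ 0.41188585, -0.27813852,  0.8677494 , -1.93300662],
       [ 0.        ,  0.        ,  0.        ,  1.        ]])}
{'fov_y': 51.96868505714746, 'cx': 325.6109290173308, 'cy': 237.51828584937073, 'k1': -0.10763745196411031, 'camera_from_world': array([[-0.02650648, -0.9996454 , -0.00254534,  0.00803746],
       [ 0.97739818, -0.02645064,  0.20974546, -0.57371117],
       [-0.20973841,  0.0030718 ,  0.97775271, -1.03715009],
       [ 0.        ,  0.        ,  0.        ,  1.        ]])}
```

View pics/scene0.png

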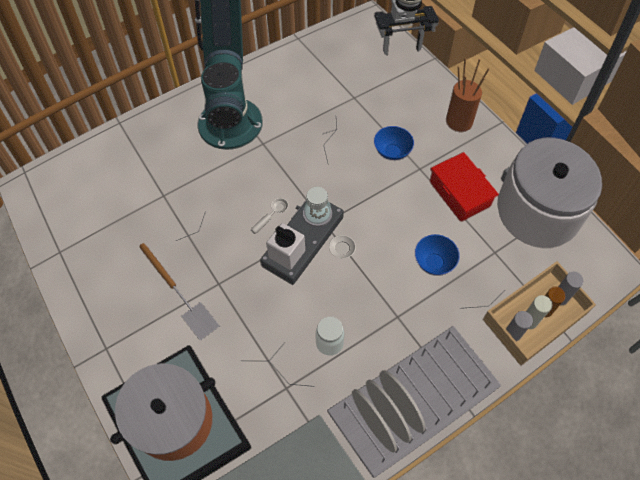

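View pics/top0.png

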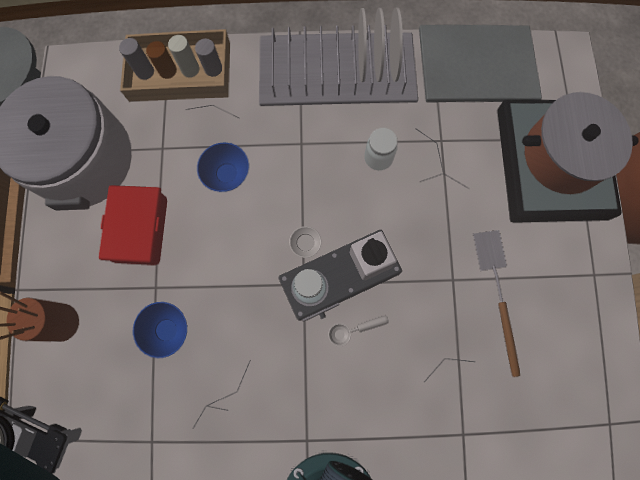

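The mill is in the middle of the top view: cap at about (310,287), knob at (375,250), spoon at (355,330), dish at (305,241). I'll zoom in and measure.

```bash
cat > h.py <<'E'
import numpy as np,cv2,pickle
def K(s):
    h=s["pixels"].shape[0];f=h/2/np.tan(np.radians(s["fov_y"])/2);return f
def proj(s,P):
    P=np.atleast_2d(P);T=s["camera_from_world"];c=P@T[:3,:3].T+T[:3,3]
    x=c[:,0]/-c[:,2];y=-c[:,1]/-c[:,2];g=1+s["k1"]*(x*x+y*y);f=K(s)
    return np.c_[s["cx"]+f*x*g,s["cy"]+f*y*g]
def ray(s,uv):
    f=K(s);q=np.array([(uv[0]-s["cx"])/f,(uv[1]-s["cy"])/f]);p=q.copy()
    for _ in range(30):p=q/(1+s["k1"]*(p@p))
    T=s["camera_from_world"];R=T[:3,:3];o=-R.T@T[:3,3];return o,R.T@np.array([p[0],-p[1],-1])
def onz(s,uv,z):
    o,d=ray(s,uv);return o+d*(z-o[2])/d[2]
def tri(a,ua,b,ub):
    o1,d1=ray(a,ua);o2,d2=ray(b,ub)
    t=np.linalg.lstsq(np.c_[d1,-d2],o2-o1,rcond=None)[0]
    p,q=o1+t[0]*d1,o2+t[1]*d2;return (p+q)/2,np.linalg.norm(p-q)
E
python3 - <<'E'
import pickle,cv2
d=pickle.load(open("s0.pkl","rb"))
t=d["top"]["pixels"][220:330,265:415,::-1];cv2.imwrite("pics/topz.png",cv2.resize(t,None,fx=5,fy=5,interpolation=cv2.INTER_CUBIC))
t=d["scene"]["pixels"][175:290,240:365,::-1];cv2.imwrite("pics/scz.png",cv2.resize(t,None,fx=5,fy=5,interpolation=cv2.INTER_CUBIC))
E
```

```text
(no output)
```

View pics/topz.png

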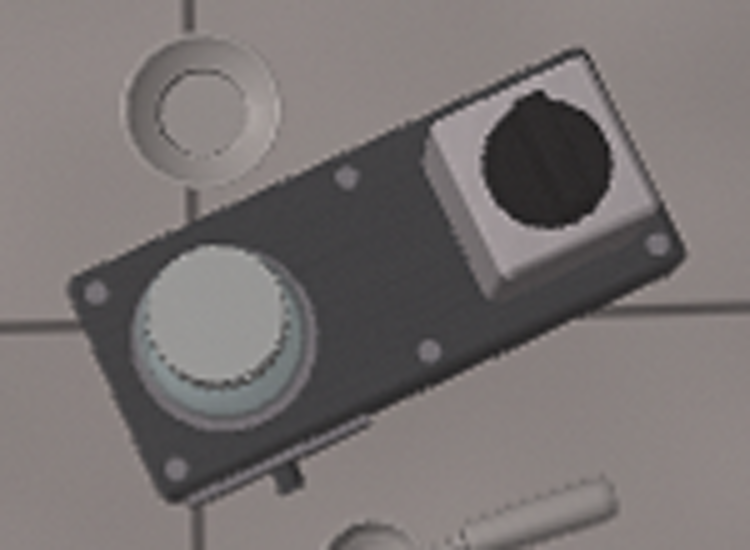

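View pics/scz.png

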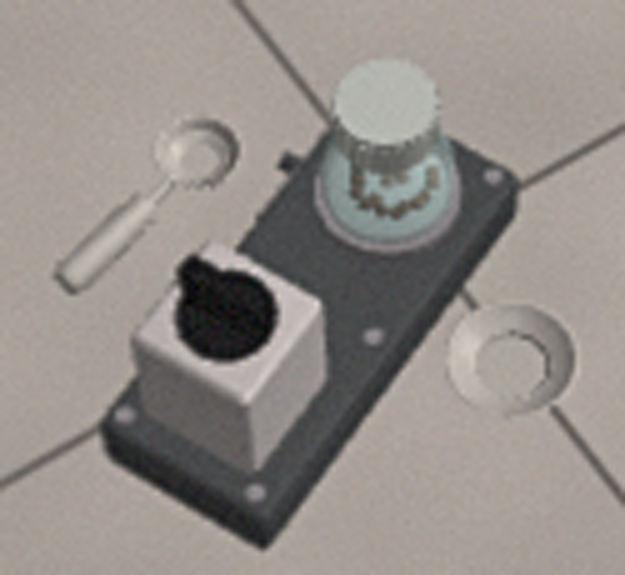

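```bash
python3 - <<'E'
from h import *
d=pickle.load(open("s0.pkl","rb"));T,S=d["top"],d["scene"]
ct=lambda u,v:np.array([265+(u+.5)/5-.5,220+(v+.5)/5-.5]);cs=lambda u,v:np.array([240+(u+.5)/5-.5,175+(v+.5)/5-.5])
print("cap tri",tri(T,ct(215,314),S,cs(387,101)),onz(T,ct(215,314),.142),onz(S,cs(387,101),.142))
# base screws z=.045, four corner/mid
scr=[onz(T,ct(*p),.045)for p in[(96,292),(347,178),(657,244),(430,351),(177,468)]];print(np.round(scr,4))
# dark mask, base top
for n,s in d.items():
    g=s["pixels"].max(2);m=((g<85)*255).astype(np.uint8)
    roi=np.zeros_like(m)
    if n=="top":roi[225:325,275:410]=1
    else:roi[195:290,255:350]=1
    m=cv2.morphologyEx(m*roi,cv2.MORPH_OPEN,np.ones((3,3)))
    c=max(cv2.findContours(m,0,2)[0],key=cv2.contourArea);h=cv2.convexHull(c)[:,0].astype(float)
    P=np.array([onz(s,p,.045)[:2] for p in h]).astype(np.float32)
    print(n,cv2.contourArea(c),cv2.minAreaRect(P))
# housing top corners z=.130
print(np.round([onz(T,ct(*p),.130) for p in[(430,122),(581,52),(660,210),(505,277)]],4))
# disc/bar
for n,s,lo in(("top",T,50),("scene",S,40)):
    g=s["pixels"].max(2);m=((g<lo)*255).astype(np.uint8)
    r=np.zeros_like(m)
    if n=="top":r[235:270,355:392]=1
    else:r[222:252,270:300]=1
    m*=r;c=max(cv2.findContours(m,0,2)[0],key=cv2.contourArea);print(n,cv2.contourArea(c),cv2.boundingRect(c),onz(s,np.array(cv2.minEnclosingCircle(c)[0]),.145))
E
```

```text
cap tri (array([0.46396532, 0.03081236, 0.14176476]), np.float64(0.0022671958136699934)) [0.46442469 0.0318315  0.142     ] [0.4636747  0.02967105 0.142     ]
[[ 0.4875  0.0882  0.045 ]
 [ 0.536  -0.0251  0.045 ]
 [ 0.5022 -0.163   0.045 ]
 [ 0.4572 -0.0596  0.045 ]
 [ 0.4087  0.0534  0.045 ]]
scene 1587.0 ((0.501714825630188, -0.04629470407962799), (0.12151885032653809, 0.26767271757125854), 23.712797164916992)
top 3969.0 ((0.4925095736980438, -0.037143006920814514), (0.11105030030012131, 0.25869226455688477), 22.839351654052734)
[[ 0.5437 -0.0587  0.13  ]
 [ 0.5719 -0.1231  0.13  ]
 [ 0.504  -0.1526  0.13  ]
 [ 0.4779 -0.0872  0.13  ]]
top 461.5 (362, 238, 25, 27) [ 0.5243208  -0.10528419  0.145     ]
scene 246.0 (276, 227, 19, 20) [ 0.52342784 -0.10915156  0.145     ]
```

Measured: yaw about 23.4°, cap axis at (0.464, 0.031), top z 0.142 (matches the given height), knob axis at (0.523, -0.106). They are 149 mm apart, against 150 mm given. Next I move over the knob.

Request:
arm_command(plan=[-3.3,-2.85,0,0,0,0,0,-3.3,-2.85,0,0,0,0,0,-3.3,-2.85,0,0,0,0,0,-3.3,-2.85,0,0,0,0,0,-3.3,-2.85,0,0,0,0,0,-3.3,-2.85,0,0,0,0,0,-3.3,-2.85,0,0,0,0,0,-3.3,-2.85,0,0,0,0,0])

```text
time: 1.1
tool_pos: [0.3644, 0.2005, 0.2131]
ee_rot: [-3.141, -0.0, 2.764]
wrist_force: [-0.0, -0.2, 0.2]
width: 0.094
```

Request:
arm_command(plan=[-3.3,-2.85,0,0,0,0,0,-3.3,-2.85,0,0,0,0,0,-3.3,-2.85,0,0,0,0,0,-3.3,-2.85,0,0,0,0,0,-3.3,-2.85,0,0,0,0,0,-3.3,-2.85,0,0,0,0,0,-3.3,-2.85,0,0,0,0,0,-3.3,-2.85,0,0,0,0,0])

```text
time: 2.1
tool_pos: [0.5257, -0.1087, 0.2128]
ee_rot: [3.141, -0.001, 2.764]
wrist_force: [0.4, -0.0, 0.3]
width: 0.0939
```

Request:
arm_command(plan=[0,0,0,0,0,-9,0,0,0,0,0,0,-9,0,0,0,0,0,0,-9,0,0,0,0,0,0,-9,0,0,0,0,0,0,-9,0,0,0,0,0,0,0,0,0,0,0,0,0,0,0.4])

```text
time: 2.98
tool_pos: [0.5253, -0.1073, 0.2131]
ee_rot: [3.141, -0.0, -2.736]
wrist_force: [1.2, 0.2, 0.1]
width: 0.0874
```

Request:
arm_command(plan=[0.1,0.2,1,0,0,0,0.4,0,0,2,0,0,0,0.4,0,0,1.8,0,0,0,0.4,0,0,0,0,0,0,0.4])

```text
time: 3.48
tool_pos: [0.5223, -0.1055, 0.1629]
ee_rot: [3.138, -0.004, -2.734]
wrist_force: [0.5, -0.2, -0.7]
width: 0.0566
```

```bash
cat > look.py <<'E'
import sys
from h import *
from bench import robot,cams
t=sys.argv[1];d={n:cams.snapshot(n) for n in("top","scene")};pickle.dump(d,open(t+".pkl","wb"))
a=cv2.resize(d["top"]["pixels"][210:330,265:415,::-1],None,fx=4,fy=4,interpolation=2)[:480]
b=cv2.resize(d["scene"]["pixels"][165:285,240:290+75,::-1],None,fx=4,fy=4,interpolation=2)[:480]
im=np.hstack([a,b]);im=cv2.resize(im,None,fx=.72,fy=.72);cv2.imwrite(f"pics/{t}.png",im)
o=robot.get_obs()
for k in("time","tool_pos","ee_rot","wrist_force","wrist_torque","width"):print(k,np.round(o[k],4))
E
python3 look.py a1
```

```text
time 3.575
tool_pos [ 0.5237 -0.1059  0.1654]
ee_rot [ 3.1414e+00 -1.0000e-04 -2.7342e+00]
wrist_force [ 0.1437 -0.3976 -0.3875]
wrist_torque [ 0.0082  0.0273 -0.0168]
width 0.0566
```

View pics/a1.png

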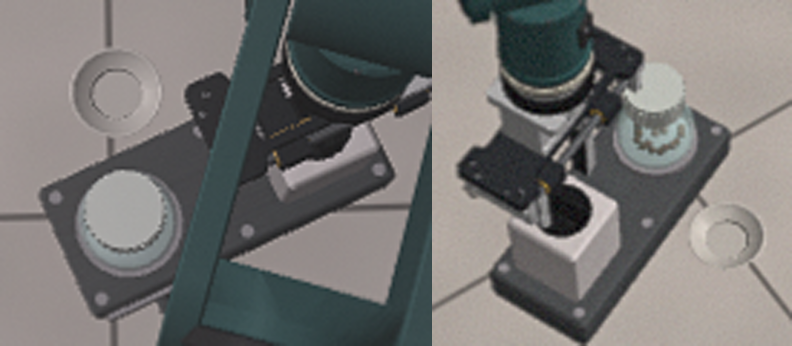

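The open fingers straddle the knob disc, at about (575,200) in the right panel. I'll go down and close.

Request:
arm_command(plan=[0,0,1,0,0,0,0.4,0,0,0.8,0,0,0,0.4,0,0,0,0,0,0,0.4,0,0,0,0,0,0,1,0,0,0,0,0,0,1,0,0,0,0,0,0,1,0,0,0,0,0,0,1])

```text
time: 4.45
tool_pos: [0.5238, -0.106, 0.1477]
ee_rot: [-3.141, 0.0, -2.734]
wrist_force: [0.0, 0.0, -0.5]
width: 0.0198
```

Request:
arm_command(plan=[0,0,0,0,0,0,1,0,0,0,0,0,0,1,0,0,0,0,0,0,1])

```text
time: 4.82
tool_pos: [0.5244, -0.1072, 0.1476]
ee_rot: [-3.139, 0.0, -2.735]
wrist_force: [2.5, -4.2, -2.1]
width: 0.0139
```

Width is 13.9 mm, so the bar is gripped. Next is the clockwise turn, which is positive about tool z (down).

Request:
arm_command(plan=[0,-0.1,0,0,0,7,1,0,0,0,0,0,7,1,0,0,0,0,0,7,1,0,0,0,0,0,7,1,0,0,0,0,0,7,1,0,0,0,0,0,7,1,0,0,0,0,0,7,1,0,0,0,0,0,2,1])

```text
time: 5.82
tool_pos: [0.5241, -0.1071, 0.1476]
ee_rot: [-3.141, 0.0, 2.658]
wrist_force: [0.3, -3.1, -0.5]
width: 0.0137
```

```bash
python3 look.py a2
```

```text
time 5.925
tool_pos [ 0.5241 -0.1071  0.1476]
ee_rot [-3.1414e+00  3.0000e-04  2.6596e+00]
wrist_force [-0.1399 -2.5692 -0.3611]
wrist_torque [-0.7233 -0.2734 -0.2017]
width 0.0137
```

View pics/a2.png

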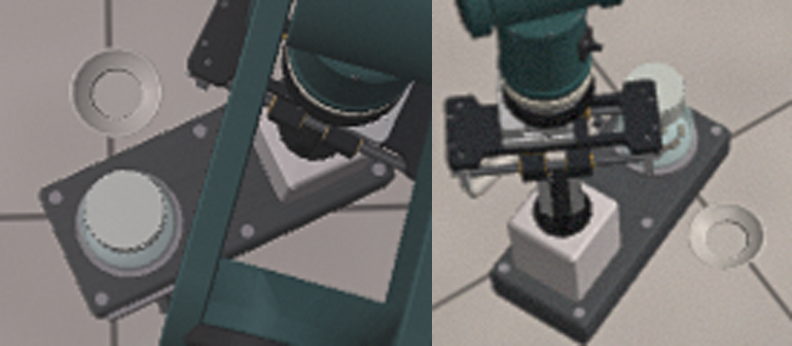

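The tool turned 0.89 rad. I'll release and rise to check the knob.

Request:
arm_command(plan=[0,0,0,0,0,0,0.4,0,0,0,0,0,0,0.4,0,0,0,0,0,0,0.4,0,0,-2.5,0,0,0,0.3,0,0,-2.5,0,0,0,0.1,0,0,-2.5,0,0,0,0,0,0,0,0,0,0,0])

```text
time: 6.8
tool_pos: [0.5252, -0.107, 0.2248]
ee_rot: [3.14, 0.005, 2.66]
wrist_force: [-1.0, 0.3, 0.2]
width: 0.0805
```

Request:
arm_command(plan=[3,2.35,0,0,0,0,0,3,2.35,0,0,0,0,0,3,2.35,0,0,0,0,0,2.8,2.4,0,0,0,0,0,0,0,0,0,0,0,0])

```text
time: 7.42
tool_pos: [0.4622, 0.0334, 0.2212]
ee_rot: [-3.141, -0.002, 2.663]
wrist_force: [0.6, -0.7, -0.1]
width: 0.0944
```

```bash
python3 look.py a3
```

```text
time 7.525
tool_pos [0.4631 0.0316 0.2214]
ee_rot [-3.1407e+00 -1.1000e-03  2.6599e+00]
wrist_force [ 0.3547 -0.3292  0.4752]
wrist_torque [-0.0176 -0.0005  0.0358]
width 0.0943
```

View pics/a3.png

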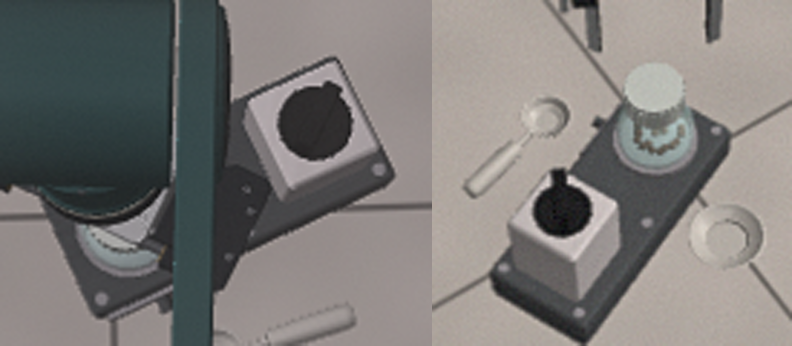

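The knob pointer now stands turned about 50° clockwise (left panel, near (330,90)), so it is locked. Next I go down over the cap.

Request:
arm_command(plan=[0,0,2.5,0,0,0,0,0,0,2.5,0,0,0,0,0,0,1.5,0,0,0,0,0,0,0,0,0,0,0])

```text
time: 8.02
tool_pos: [0.4628, 0.031, 0.1559]
ee_rot: [-3.14, -0.003, 2.658]
wrist_force: [-0.9, -0.6, 0.2]
width: 0.0939
```

```bash
python3 look.py a4
```

```text
time 8.125
tool_pos [0.464  0.0312 0.158 ]
ee_rot [3.1412e+00 8.0000e-04 2.6585e+00]
wrist_force [-0.8217 -0.2128  0.4399]
wrist_torque [ 0.0126 -0.0275 -0.0472]
width 0.094
```

View pics/a4.png

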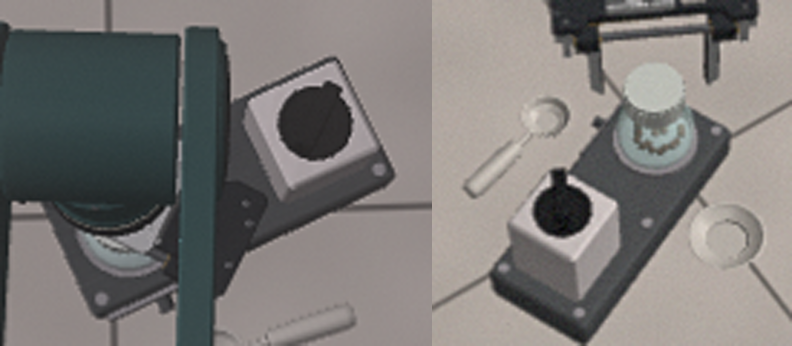

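The fingers at columns 597 and 710 are centred on the cap (654).

Request:
arm_command(plan=[0,0,1.5,0,0,0,0,0,0,1.5,0,0,0,0,0,0,0.8,0,0,0,0,0,0,0,0,0,0,0,0,0,0,0,0,0,0.5,0,0,0,0,0,0,0.7,0,0,0,0,0,0,0.7,0,0,0,0,0,0,0.7])

```text
time: 9.12
tool_pos: [0.4636, 0.0316, 0.1197]
ee_rot: [3.141, 0.0, 2.659]
wrist_force: [-0.3, -0.2, 0.3]
width: 0.0575
```

```bash
python3 look.py a5
```

```text
time 9.225
tool_pos [0.4636 0.0316 0.1197]
ee_rot [3.1414e+00 4.0000e-04 2.6591e+00]
wrist_force [-0.1791  0.1471 -0.0796]
wrist_torque [-0.0281  0.005  -0.016 ]
width 0.0546
```

Request:
arm_command(plan=[0,0,0,0,0,0,1,0,0,0,0,0,0,1])

```text
time: 9.48
tool_pos: [0.4636, 0.0316, 0.1197]
ee_rot: [3.141, 0.0, 2.659]
wrist_force: [0.2, 0.1, 1.0]
width: 0.0544
```

```bash
python3 look.py a6
```

```text
time 9.575
tool_pos [0.4636 0.0316 0.1197]
ee_rot [3.1414e+00 3.0000e-04 2.6591e+00]
wrist_force [-0.4498  0.4604  1.9365]
wrist_torque [ 0.0388 -0.0241 -0.0083]
width 0.0545
```

View pics/a6.png

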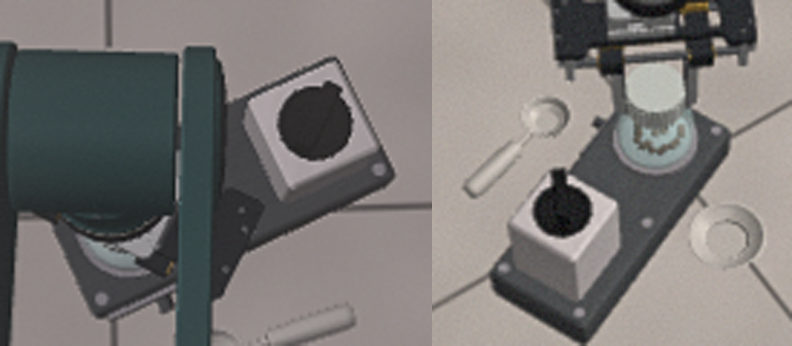

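The cap is gripped at width 54.5 mm with near-zero side force. I'll try counter-clockwise first, in small steps.

Request:
arm_command(plan=[0,0,0,0,0,-3,1,0,0,0,0,0,-3,1,0,0,0,0,0,0,1])

```text
time: 9.95
tool_pos: [0.4634, 0.0314, 0.1197]
ee_rot: [-3.141, 0.0, 2.763]
wrist_force: [-1.7, -0.4, 2.0]
width: 0.0549
```

```bash
cat > obs.py <<'E'
from bench import robot
import numpy as np
o=robot.get_obs()
for k in("time","tool_pos","ee_rot","wrist_force","wrist_torque","width"):print(k,np.round(o[k],4))
print(np.degrees(o["ee_rot"][2])-152.36, o["joint_positions"][5])
E
python3 obs.py
```

```text
time 9.95
tool_pos [0.4634 0.0314 0.1197]
ee_rot [-3.1413e+00  1.0000e-04  2.7627e+00]
wrist_force [-1.6844 -0.4081  2.0149]
wrist_torque [-0.1058  0.1907 -0.1924]
width 0.0549
5.928912748951944 -1.246118809865385
```

Request:
arm_command(plan=[0,0,0,0,0,-3,1,0,0,0,0,0,0,1])

```text
time: 10.2
tool_pos: [0.4631, 0.0313, 0.1197]
ee_rot: [-3.141, -0.001, 2.813]
wrist_force: [-4.2, -1.4, 4.0]
width: 0.055
```

```bash
python3 obs.py
```

```text
time 10.2
tool_pos [0.4631 0.0313 0.1197]
ee_rot [-3.1410e+00 -7.0000e-04  2.8133e+00]
wrist_force [-4.1936 -1.3825  3.9969]
wrist_torque [-0.2629  0.3989 -0.7998]
width 0.055
8.831595138339111 -1.2970099548071157
```

Request:
arm_command(plan=[0,0,0,0,0,-2,1,0,0,0,0,0,0,1])

```text
time: 10.45
tool_pos: [0.4629, 0.0313, 0.1196]
ee_rot: [-3.141, -0.001, 2.85]
wrist_force: [-4.7, -2.6, 5.0]
width: 0.0553
```

```bash
python3 obs.py
```

```text
time 10.45
tool_pos [0.4629 0.0313 0.1196]
ee_rot [-3.1407e+00 -1.1000e-03  2.8504e+00]
wrist_force [-4.7156 -2.6264  5.0428]
wrist_torque [-0.3882  0.8834 -1.0095]
width 0.0553
10.955738452936743 -1.3339561906996467
```

The torque rose from 0.19 to 1.0 N m at about 8–9°: a hard stop. So the cap frees clockwise.

Request:
arm_command(plan=[0,0,0,0,0,5,1,0,0,0,0,0,6,1,0,0,0,0,0,6,1,0,0,0,0,0,6,1,0,0,0,0,0,6,1])

```text
time: 11.08
tool_pos: [0.4647, 0.0321, 0.1196]
ee_rot: [3.139, 0.002, 2.344]
wrist_force: [1.5, -0.7, 1.6]
width: 0.055
```

```bash
python3 obs.py
```

```text
time 11.075
tool_pos [0.4647 0.0321 0.1196]
ee_rot [3.1390e+00 1.7000e-03 2.3442e+00]
wrist_force [ 1.5276 -0.7285  1.5955]
wrist_torque [-0.1487 -0.0337  0.0193]
width 0.055
-18.045027087319426 -0.8269512704592739
```

It turns easily past -18° this way. I'll go on to about 60°.

Request:
arm_command(plan=[0,0,0,0,0,6,1,0,0,0,0,0,7,1,0,0,0,0,0,7,1,0,0,0,0,0,7,1,0,0,0,0,0,7,1,0,0,0,0,0,7,1,0,0,0,0,0,0,1])

```text
time: 11.95
tool_pos: [0.4646, 0.032, 0.1196]
ee_rot: [3.139, -0.0, 1.633]
wrist_force: [1.4, -0.4, 1.7]
width: 0.055
```

```bash
python3 obs.py
```

```text
time 11.95
tool_pos [0.4646 0.032  0.1196]
ee_rot [ 3.1387e+00 -5.0000e-04  1.6327e+00]
wrist_force [ 1.3627 -0.3554  1.6648]
wrist_torque [-0.1416 -0.1589 -0.014 ]
width 0.055
-58.81323023521777 -0.11551999114021672
```

Request:
arm_command(plan=[0,0,-0.2,0,0,0,1,0,0,-0.3,0,0,0,1,0,0,0,0,0,0,1])

```text
time: 12.32
tool_pos: [0.4638, 0.0321, 0.1245]
ee_rot: [3.141, -0.001, 1.63]
wrist_force: [2.4, 1.9, -1.0]
width: 0.0548
```

```bash
python3 obs.py
```

```text
time 12.325
tool_pos [0.4638 0.0321 0.1245]
ee_rot [ 3.1408e+00 -1.0000e-03  1.6303e+00]
wrist_force [ 2.4143  1.858  -1.0371]
wrist_torque [ 0.2732 -0.3884  0.0049]
width 0.0548
-58.9527291750002 -0.11336318634826573
```

It is past the 2 mm block with almost no force, so it is free. I'll lift to about 8 cm over the rim.

Request:
arm_command(plan=[0,0,-1,0,0,0,1,0,0,-1.5,0,0,0,1,0,0,-1.5,0,0,0,1,0,0,-1.5,0,0,0,1,0,0,-1.5,0,0,0,1,0,0,-1.5,0,0,0,1,0,0,-1.1,0,0,0,1,0,0,-0.5,0,0,0,1])

```text
time: 13.32
tool_pos: [0.4637, 0.0316, 0.2264]
ee_rot: [3.141, 0.0, 1.629]
wrist_force: [0.1, 0.8, 0.2]
width: 0.0552
```

Request:
arm_command(plan=[0,0,0,0,0,0,1,0,0,0,0,0,0,1,0,0,0,0,0,0,1,0,0,0,0,0,0,1])

```text
time: 13.82
tool_pos: [0.4633, 0.0316, 0.2251]
ee_rot: [-3.141, -0.0, 1.629]
wrist_force: [0.2, 0.4, -1.2]
width: 0.0548
```

```bash
python3 look.py a7; python3 - <<'E'
import pickle,cv2
d=pickle.load(open("a7.pkl","rb"));cv2.imwrite("pics/a7s.png",cv2.resize(d["scene"]["pixels"][130:300,200:420,::-1],None,fx=3.5,fy=3.5,interpolation=2))
E
```

```text
time 13.925
tool_pos [0.4634 0.0316 0.2253]
ee_rot [-3.1413e+00 -1.0000e-04  1.6294e+00]
wrist_force [-0.5313 -0.5741 -1.124 ]
wrist_torque [-0.1314  0.0429  0.0161]
width 0.055
```

View pics/a7s.png

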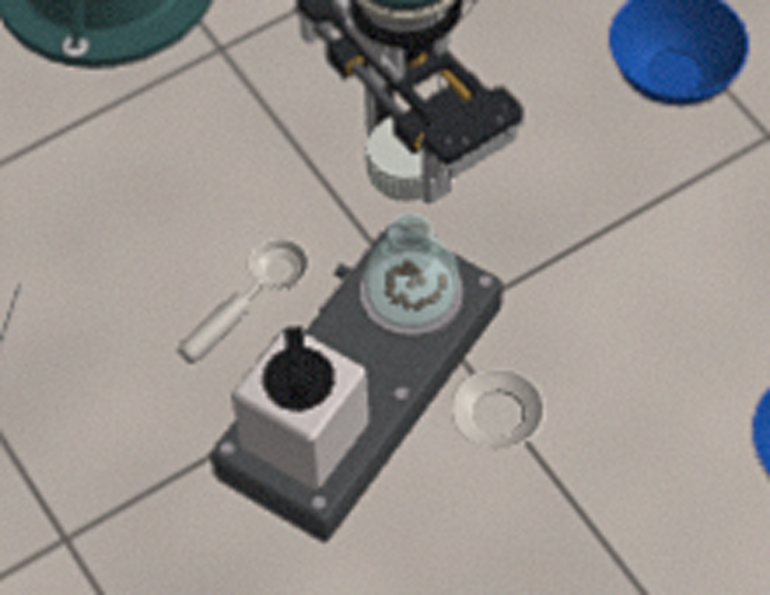

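View pics/a7.png

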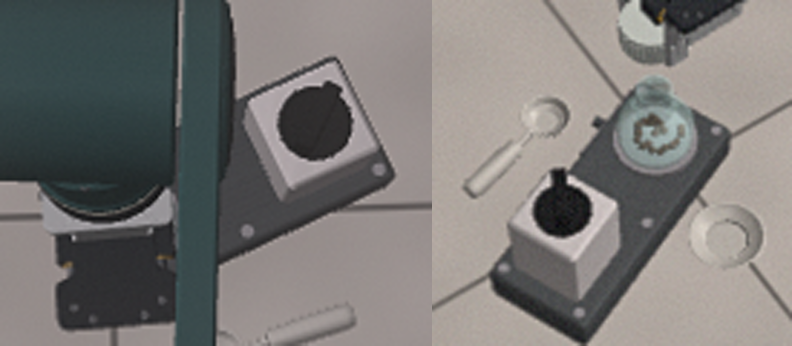

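The cap is level in the fingers at about (400,160) in the first picture, straight above the open jar at (410,235). The knob is still locked, and the spoon and dish have not moved. Handing in.

```bash
python3 -c "
from bench import close_job
print(close_job())"
```

```text
the job is handed in; nothing more can be done
None
```

I locked the mill first, then took the cap off. The job was handed in at about 14 s with the cap held level, straight above the open jar.

- **Lock:** I turned the knob clockwise, with 0.89 rad measured at the tool. It stayed locked after release, in every later picture.
- **Cap:** Counter-clockwise it stopped hard at about 8–9° with roughly 1 N m, and the fingers may have slipped about 2–3° against that stop. Clockwise it turned freely to about 59° and lifted off with almost no force.
- **Last checks:**
  - The tool had risen 105.6 mm. That puts the cap's edge about 8 cm over the rim if it did not slip in the fingers; I did not measure the edge itself in the pictures.
  - The tool was within about 1 mm of the measured jar axis, and the grip width was steady at 55 mm.
  - The spoon and dish had not moved. I did not re-measure the other bystanders, but the arm never went near them at their height.
- **Small disagreements:** The two cameras differed by about 2 mm on the cap's position. The grip width read 55 mm against the 56 mm given for the cap.

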